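# Move the row of shoe polish into the spare rack, in the same order

### The job

The pulled-out upper tray of the shoe-care shelf has to be cleaned, so move the four dark tins and pots from it into the white four-bay rack, one to a bay, each standing upright in the middle of its bay. They have no labels and are known by their place in the row, so keep them in the same order from left to right, seen from the robot, as they stood in the tray; keep them upright on the way, set each one down rather than letting it drop, and do not shift the polishing brush that lies behind the rack. The coasters stay in the tray.

Things in the scene. Friction and masses are not known exactly. Their poses are not given: they have to be found in the camera images.
- wax_tin: The widest, flat dark round polish tin with ringed lid: 62 mm in diameter at the lid (upper half; 59 mm below), 24 mm high. Its origin is the centre of its underside, z up; starts standing upright on its own coaster in the tray. Mass 85 g, give or take 40%.
- travel_tin: Small flat dark round tin with ringed lid: 44 mm in diameter at the lid (upper half; 42 mm below), 22 mm high. Its origin is the centre of its underside, z up; starts standing upright on its own coaster in the tray. Mass 45 g, give or take 40%.
- cream_jar: Dark brown round jar with a dark metal lid as wide as itself: 53 mm in diameter, 46 mm high. Its origin is the centre of its underside, z up; starts standing upright on its own coaster in the tray. Mass 130 g, give or take 40%.
- dauber_bottle: Slim dark brown round bottle, 38 mm in diameter up to 40 mm, then a shoulder and a dark cap 27 mm in diameter; 64 mm high in all. Its origin is the centre of its underside, z up; starts standing upright on its own coaster in the tray. Mass 75 g, give or take 40%.
- wax_tin_coaster: Round cork coaster, 74 mm across, 3 mm thick, stuck in the pulled-out upper tray under the wide flat tin; stays there. Origin: centre of its underside, on the tray floor, 73 mm above the work surface; y to the left along the row, x away from the robot. The four coasters form one straight row, 85 mm centre to centre, in a different order each time.
- travel_tin_coaster: Round cork coaster, 56 mm across, 3 mm thick, stuck in the pulled-out upper tray under the small flat tin; stays there. Origin: centre of its underside, on the tray floor, 73 mm above the work surface; y to the left along the row, x away from the robot. The tray's walls stand 22 mm above its floor: the front one 66 mm before the row's line, the side ones 43 mm beyond the end coasters' centres.
- cream_jar_coaster: Round cork coaster, 65 mm across, 3 mm thick, stuck in the pulled-out upper tray under the jar; stays there. Origin: centre of its underside, on the tray floor, 73 mm above the work surface; y to the left along the row, x away from the robot. The shelf unit's front edge is 120 to 145 mm behind the row's line; its top is 164 mm (rim 169) above the work surface; the space over the row is open.
- dauber_bottle_coaster: Round cork coaster, 50 mm across, 3 mm thick, stuck in the pulled-out upper tray under the slim bottle; stays there. Origin: centre of its underside, on the tray floor, 73 mm above the work surface; y to the left along the row, x away from the robot. The shelf unit reaches 186 mm to either side of the row's middle and is 220 mm deep; a dauber and a shoehorn lie loose on its top.
- rack: Low white rack, fixed, 345 mm long (y, to the left), 132 deep (x, away from the robot). Origin: centre of its underside, on the work surface. Bay centres at x = 0, y = +127.5, +42.5, -42.5, -127.5 mm, each with a grey round pad, 72 across, top 8 mm up. Bays 81 wide, 126 deep, floor 6 mm up; fins between them 4 mm thick, 31 mm up; front and back lips 10 mm up.
- polish_brush: Bystander: wooden-backed polishing brush, 160 x 62 mm and 42 mm high, lying loose on the work surface behind the rack. Origin: centre of its underside, long side along its y.
Mind the look-alikes: they are no part of the job. What is shaped like the dauber_bottle but green or yellow is not meant. What is shaped like the travel_tin but orange is not meant.

How it is judged:
At the end, for the whole second after the job is handed in: Each tin or pot stands in the bay with the same number from the left as its coaster has in the tray, its centre within 15 mm of the bay's centre along and across the rack, its underside within 4 mm of the pad's top, upright within 0.1 rad, let go and at rest (under 0.02 m/s) (((y of any of travel_tin_coaster, cream_jar_coaster, dauber_bottle_coaster in the frame of wax_tin_coaster below -0.2125 m and y of wax_tin in the frame of rack between 0.1125 and 0.1425 m) or (y of any of travel_tin_coaster, cream_jar_coaster, dauber_bottle_coaster in the frame of wax_tin_coaster below -0.1275 m and y of any of travel_tin_coaster, cream_jar_coaster, dauber_bottle_coaster in the frame of wax_tin_coaster above 0.0425 m and y of wax_tin in the frame of rack between 0.0275 and 0.0575 m) or (y of any of travel_tin_coaster, cream_jar_coaster, dauber_bottle_coaster in the frame of wax_tin_coaster above 0.1275 m and y of any of travel_tin_coaster, cream_jar_coaster, dauber_bottle_coaster in the frame of wax_tin_coaster below -0.0425 m and y of wax_tin in the frame of rack between -0.0575 and -0.0275 m) or (y of any of travel_tin_coaster, cream_jar_coaster, dauber_bottle_coaster in the frame of wax_tin_coaster above 0.2125 m and y of wax_tin in the frame of rack between -0.1425 and -0.1125 m)) and x of wax_tin in the frame of rack between -0.015 and 0.015 m and z of wax_tin in the frame of rack between 0.004 and 0.012 m and angle between each of wax_tin, travel_tin, cream_jar, dauber_bottle's own z axis and vertical below 0.1 rad and linear speed of each of wax_tin, travel_tin, cream_jar, dauber_bottle below 0.02 m/s and ((y of any of wax_tin_coaster, cream_jar_coaster, dauber_bottle_coaster in the frame of travel_tin_coaster below -0.2125 m and y of travel_tin in the frame of rack between 0.1125 and 0.1425 m) or (y of any of wax_tin_coaster, cream_jar_coaster, dauber_bottle_coaster in the frame of travel_tin_coaster below -0.1275 m and y of any of wax_tin_coaster, cream_jar_coaster, dauber_bottle_coaster in the frame of travel_tin_coaster above 0.0425 m and y of travel_tin in the frame of rack between 0.0275 and 0.0575 m) or (y of any of wax_tin_coaster, cream_jar_coaster, dauber_bottle_coaster in the frame of travel_tin_coaster above 0.1275 m and y of any of wax_tin_coaster, cream_jar_coaster, dauber_bottle_coaster in the frame of travel_tin_coaster below -0.0425 m and y of travel_tin in the frame of rack between -0.0575 and -0.0275 m) or (y of any of wax_tin_coaster, cream_jar_coaster, dauber_bottle_coaster in the frame of travel_tin_coaster above 0.2125 m and y of travel_tin in the frame of rack between -0.1425 and -0.1125 m)) and x of travel_tin in the frame of rack between -0.015 and 0.015 m and z of travel_tin in the frame of rack between 0.004 and 0.012 m and ((y of any of wax_tin_coaster, travel_tin_coaster, dauber_bottle_coaster in the frame of cream_jar_coaster below -0.2125 m and y of cream_jar in the frame of rack between 0.1125 and 0.1425 m) or (y of any of wax_tin_coaster, travel_tin_coaster, dauber_bottle_coaster in the frame of cream_jar_coaster below -0.1275 m and y of any of wax_tin_coaster, travel_tin_coaster, dauber_bottle_coaster in the frame of cream_jar_coaster above 0.0425 m and y of cream_jar in the frame of rack between 0.0275 and 0.0575 m) or (y of any of wax_tin_coaster, travel_tin_coaster, dauber_bottle_coaster in the frame of cream_jar_coaster above 0.1275 m and y of any of wax_tin_coaster, travel_tin_coaster, dauber_bottle_coaster in the frame of cream_jar_coaster below -0.0425 m and y of cream_jar in the frame of rack between -0.0575 and -0.0275 m) or (y of any of wax_tin_coaster, travel_tin_coaster, dauber_bottle_coaster in the frame of cream_jar_coaster above 0.2125 m and y of cream_jar in the frame of rack between -0.1425 and -0.1125 m)) and x of cream_jar in the frame of rack between -0.015 and 0.015 m and z of cream_jar in the frame of rack between 0.004 and 0.012 m and ((y of any of wax_tin_coaster, travel_tin_coaster, cream_jar_coaster in the frame of dauber_bottle_coaster below -0.2125 m and y of dauber_bottle in the frame of rack between 0.1125 and 0.1425 m) or (y of any of wax_tin_coaster, travel_tin_coaster, cream_jar_coaster in the frame of dauber_bottle_coaster below -0.1275 m and y of any of wax_tin_coaster, travel_tin_coaster, cream_jar_coaster in the frame of dauber_bottle_coaster above 0.0425 m and y of dauber_bottle in the frame of rack between 0.0275 and 0.0575 m) or (y of any of wax_tin_coaster, travel_tin_coaster, cream_jar_coaster in the frame of dauber_bottle_coaster above 0.1275 m and y of any of wax_tin_coaster, travel_tin_coaster, cream_jar_coaster in the frame of dauber_bottle_coaster below -0.0425 m and y of dauber_bottle in the frame of rack between -0.0575 and -0.0275 m) or (y of any of wax_tin_coaster, travel_tin_coaster, cream_jar_coaster in the frame of dauber_bottle_coaster above 0.2125 m and y of dauber_bottle in the frame of rack between -0.1425 and -0.1125 m)) and x of dauber_bottle in the frame of rack between -0.015 and 0.015 m and z of dauber_bottle in the frame of rack between 0.004 and 0.012 m); the robot touches nothing.
It fails at once if a tin, the jar or the bottle is tipped by more than 0.6 rad (angle between any of wax_tin, travel_tin, cream_jar, dauber_bottle's own z axis and vertical above 0.6 rad).
It fails at once if a tin, the jar or the bottle is let fall (over 0.7 m/s with no finger on it, a drop of about 25 mm) ((contact force between wax_tin and the fingers below 0.05 N and linear speed of wax_tin above 0.7 m/s) or (contact force between travel_tin and the fingers below 0.05 N and linear speed of travel_tin above 0.7 m/s) or (contact force between cream_jar and the fingers below 0.05 N and linear speed of cream_jar above 0.7 m/s) or (contact force between dauber_bottle and the fingers below 0.05 N and linear speed of dauber_bottle above 0.7 m/s)).
It fails at once if the polishing brush is moved by more than 25 mm (distance of polish_brush from where it was at the start of the episode above 0.025 m).
It also fails if it takes over 115 s, if anything falls off the work surface, if the arm or the gripper's body presses on something with over 40 N, if the wrist force passes 120 N, or if a joint passes its speed limit or range.

### The arm

A 6-joint arm with a two-finger parallel gripper is mounted at the origin on the work surface. World frame = base frame: x ahead of the robot, y to its left, z up, the work surface at z = 0. Lengths are in m, angles in rad, forces in N, time in s.
With the tool pointing down it reaches from about 0.35 to 0.775 m from the base axis. Payload 7.3 kg.
Tool frame: the origin (TCP) lies at the very end of the fingers, on their centre line; the grasp point (between the pads) lies 19 mm behind it (robot.hold_point_z is the distance from the TCP to the grasp point, in m); z points along the fingers, y is the direction in which the jaws open and shut (so a half turn about z gives the same grasp; the last joint's range is limited). The gripper opens to 92 mm and grips with 3 to 60 N. Pads are 19 mm wide; open, the fingers measure 130 mm over their backs; the gripper's body (75 mm by 190 mm) begins 47 mm behind the grasp point.
Start: joints at [1.168, 0.342, 1.524, -0, 1.275, -0.146], TCP at [0.133, 0.508, 0.227] pointing down, gripper open.
Joint ranges: [-2.53, 2.53], [-0.77, 2.02], [0.04, 2.7], [-1, 4.14], [0.28, 2.66], [-3.11, 3.11]. Speed limits (rad/s): [2.57, 2.57, 3.14, 3.14, 3.14, 3.14].

### API

Orientations are given as [roll, pitch, yaw] about the fixed x, y, z axes, in that order (R = Rz(yaw) Ry(pitch) Rx(roll)).
In Python, from cell import monitor, viewer, robot gives the robot as it stands.
- The arm moves only by the tool move_arm, never from a script. Its argument "deltas" is a list of rows, each an object of numbers: "x", "y", "z": the shift along the tool's x, y, z in m; "wx", "wy", "wz": the turn, a rotation vector about the tool's x, y, z in degrees; "hand": the opening, from 0 (shut) to 1 (fully open). In form: [{"x": .., "y": .., "z": .., "wx": .., "wy": .., "wz": .., "hand": ..}, ...]. A call has 1 to 8 rows; each row is the pose to reach, as a shift and turn from the pose commanded when the call began, along the tool's axes at that moment; what a row does not reach only later rows make up. A row lasts 1/8 s, in which the tool goes at most 62.5 mm and 10.7 degrees, less where a joint would pass 70% of its speed; a pose out of reach is approached as far as the arm can. A call with a gripper value outside its range is refused whole. The fingers move at their own pace and stop on an object; "grip_force" is the grip in N (left out, the last holds). Time passes only in rows, so rows that repeat a pose let the fingers close. It gives the time, the measured TCP pose, the force and the opening at its end, in the units of the state.
- monitor.observe(): the state, without advancing time (a new reading comes with each control period).
- viewer.read_camera(name): name is "scene" or "top" or "wrist"; returns the picture (480x640x3 uint8, red, green, blue); there is no depth.
- viewer.camera_params(name): a dict with "camera_matrix" (3x3 intrinsics, pixels), "R" (3x3) and "t" (3): a world point X has camera coordinates R X + t. Camera axes: x right, y down, z forward; pixel columns grow to the right and rows downward; lengths in m; the calibration is good to about 2 mm. A picture is of the moment at which its call begins: read the wrist's pose just before it. camera_params takes no time and is no camera call; for the wrist camera it gives the pose at the moment of the call.
- robot.hand_in(): hands the job in, once; it reports no verdict.
The state is a dict: "time": time; "qpos": joint angles; "qvel": joint speeds; "joint_efforts": joint torques, N m; "tool_pos": TCP position; "tool_rot": TCP orientation; "contact_force": force on the tool from outside, world axes, zero at the start; "torque": the same for the moment, N m; "opening": finger opening in m.
Only numpy, scipy, OpenCV 4.12 (cv2) and the standard library are available. Lean on these libraries where they do the work, as an engineer would, in place of code of your own. Each camera call takes 0.05 s, during which the arm holds its last target. There are 200 camera calls.

## Working session

There is one attempt and no reset: what is moved stays moved. The work goes in short steps, Python scripts to look and compute and a tool call to move; the robot and the scene stay as the last step left them, time stands still between calls to the robot, and variables do not carry over. Pictures are saved under pics/ and viewed, about 12 in all and at most 16, crops included, and the job is handed in when it is done.

Besides the shell and the picture viewer there is one more tool, called after ">>>" in YAML: its name, and indented under it one key for each argument. move_arm: Moves the arm, as the interface text tells. Its arguments: {"type":"object","properties":{"deltas":{"type":"array","items":{"type":"object","properties":{"x":{"type":"number"},"y":{"type":"number"},"z":{"type":"number"},"wx":{"type":"number"},"wy":{"type":"number"},"wz":{"type":"number"},"hand":{"type":"number"}}}},"grip_force":{"type":"number"}},"required":["deltas"]}

```bash
mkdir -p pics; cat > h.py <<'E'
import numpy as np, cv2
from cell import monitor, viewer, robot
def snap(n,f):
    im=viewer.read_camera(n); cv2.imwrite('pics/'+f,im[:,:,::-1]); return im
def ray(n,u,v,z,P=None):
    P=P or viewer.camera_params(n); K=np.array(P['camera_matrix']);R=np.array(P['R']);t=np.array(P['t'])
    d=R.T@np.linalg.inv(K)@[u,v,1]; c=-R.T@t
    return (c+d*(z-c[2])/d[2]).round(4)
def proj(n,X):
    P=viewer.camera_params(n); x=np.array(P['camera_matrix'])@(np.array(P['R'])@np.array(X)+P['t']); return (x[:2]/x[2]).round(1)
E
python3 - <<'E'
from h import *
snap('top','top0.png');snap('scene','scene0.png')
s=monitor.observe();print(s)
for n in('top','scene'):
    P=viewer.camera_params(n);print(n,-np.array(P['R']).T@P['t'],P['camera_matrix'][0])
E
```

```text
{'time': 0.1, 'qpos': array([ 1.16799578e+00,  3.42670161e-01,  1.52491824e+00, -1.13561129e-05,
        1.27539232e+00, -1.45981706e-01]), 'qvel': array([-0.00080823, -0.00204707, -0.0024587 , -0.00088072,  0.00079144,
       -0.0005069 ]), 'joint_efforts': array([ 3.03854620e-03, -4.31999052e+01, -2.44696641e+01,  7.20078265e-02,
        5.25800907e-02, -3.03354909e-05]), 'tool_pos': array([0.13318257, 0.50745402, 0.22610671]), 'tool_rot': array([-3.14021778e+00, -1.91168609e-04,  2.88477700e+00]), 'contact_force': array([-0.47157524, -1.30307296, -0.55209131]), 'torque': array([-0.03733091,  0.03568924,  0.05275908]), 'opening': 0.09213963851254281}
top [0.38306427 0.00589913 1.08988302] [548.57117306   0.         314.22944682]
scene [1.09298659 0.73467016 0.76064048] [544.19140888   0.         314.45494613]
```

View pics/top0.png

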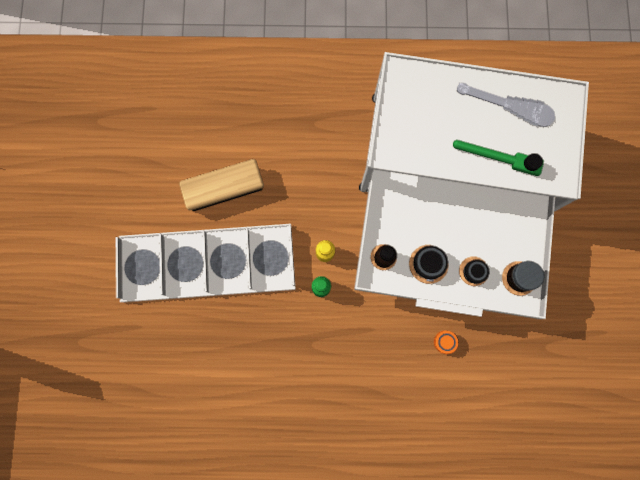

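View pics/scene0.png

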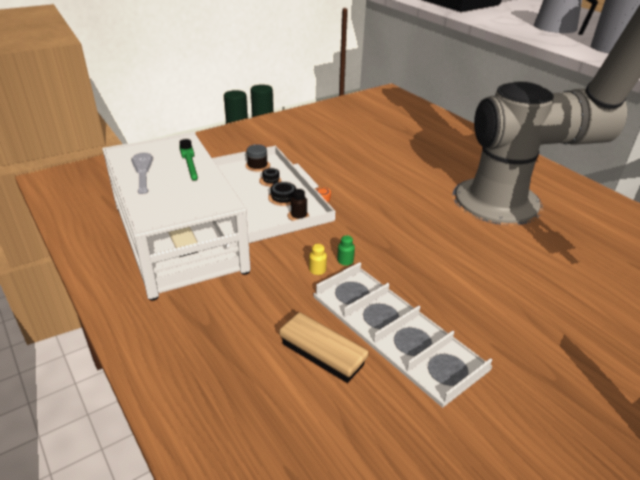

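```bash
python3 - <<'E'
from h import *
print(viewer.camera_params('top'))
for X in([0,0,0],[.133,.508,.227],[.5,0,0],[.5,.3,0]):print(X,proj('top',X),proj('scene',X))
for u,v,z in((385,256,.14),(430,263,.1),(475,271,.098),(524,277,.122)):print(ray('top',u,v,z))
for u,v in((142,267),(185,264),(228,261),(270,258)):print(ray('top',u,v,.008))
print(ray('top',325,250,.06),ray('top',321,286,.06),ray('top',447,342,.02))
im=cv2.imread('pics/top0.png')
cv2.imwrite('pics/c1.png',cv2.resize(im[225:325,345:565],None,fx=3.6,fy=3.6,interpolation=2))
cv2.imwrite('pics/c2.png',cv2.resize(im[150:310,105:345],None,fx=3.3,fy=3.3,interpolation=2))
E
```

```text
{'camera_matrix': array([[548.57117306,   0.        , 314.22944682],
       [  0.        , 548.57117306, 240.78659009],
       [  0.        ,   0.        ,   1.        ]]), 'R': array([[ 0.01061995, -0.99993828,  0.00326493],
       [-0.98306601, -0.01103801, -0.18291906],
       [ 0.18294381, -0.00126705, -0.98312255]]), 't': array([-0.00172775,  0.57600296,  1.00141682])}
[0, 0, 0] [313.3 556.3] [497.1 199.1]
[0.133, 0.508, 0.227] [-33.  513.1] [710.2 244.6]
[0.5, 0, 0] [316.  283.2] [344.7 263.3]
[0.5, 0.3, 0] [165.4 281.5] [440.4 348.7]
[ 0.5341 -0.1197  0.14  ]
[ 0.5284 -0.2069  0.1   ]
[ 0.5149 -0.2889  0.098 ]
[ 0.502  -0.3684  0.122 ]
[0.5276 0.346  0.008 ]
[0.5345 0.261  0.008 ]
[0.5415 0.1758 0.008 ]
[0.5485 0.0923 0.008 ]
[ 0.5571 -0.0161  0.06  ] [ 0.4884 -0.0091  0.06  ] [ 0.3874 -0.2524  0.02  ]
```

View pics/c1.png

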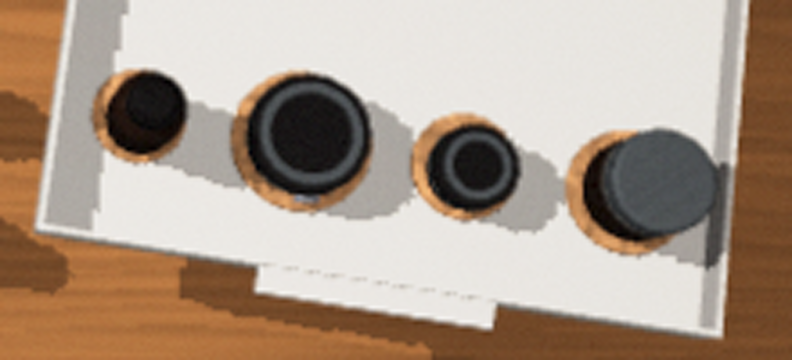

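View pics/c2.png

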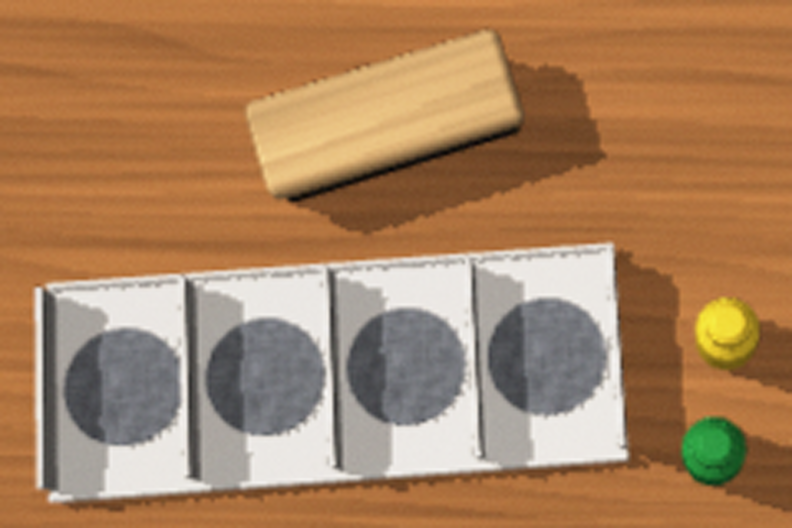

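The four dark things in the tray, left to right in c1: bottle at crop px (157,100), wide tin (309,135), small tin (475,167), jar (661,183). The green and yellow bottles, at top px (321,286) and (325,250), and the orange tin, at (447,342), are the decoys outside the tray. The rack pads are at crop c2 (123,387), (266,377), (406,366) and (547,356).

```bash
python3 - <<'E'
from h import *
def fit(P,ys):
    c=P.mean(0); d=P[0]-P[-1]; d/=np.linalg.norm(d)
    print('row centre',c.round(4),'yaw deg',np.degrees(np.arctan2(-d[0],d[1])).round(2)); 
    for p,y in zip(P,ys): print(p.round(4),'fit',(c+d*y).round(4))
ys=[.1275,.0425,-.0425,-.1275]
O=[ray('top',345+(u+.5)/3.6-.5,225+(v+.5)/3.6-.5,z)[:2] for u,v,z in((157,100,.14),(309,135,.1),(475,167,.098),(661,183,.122))]
C=[ray('top',345+(u+.5)/3.6-.5,225+(v+.5)/3.6-.5,.076)[:2] for u,v in((141,115),(301,141),(465,165),(637,190))]
R=[ray('top',105+(u+.5)/3.3-.5,150+(v+.5)/3.3-.5,.008)[:2] for u,v in((123,387),(266,377),(406,366),(547,356))]
for n,P in(('obj',O),('coaster',C),('rack',R)): print(n); fit(np.array(P),ys)
E
```

```text
obj
row centre [ 0.5226 -0.2503] yaw deg -8.11
[ 0.5405 -0.1255] fit [ 0.5405 -0.1241]
[ 0.53   -0.2078] fit [ 0.5285 -0.2082]
[ 0.5149 -0.2918] fit [ 0.5166 -0.2924]
[ 0.5048 -0.3761] fit [ 0.5046 -0.3765]
coaster
row centre [ 0.5248 -0.2524] yaw deg -8.08
[ 0.5431 -0.1259] fit [ 0.5427 -0.1261]
[ 0.5304 -0.2087] fit [ 0.5307 -0.2103]
[ 0.5188 -0.2933] fit [ 0.5188 -0.2945]
[ 0.5068 -0.3816] fit [ 0.5069 -0.3786]
rack
row centre [0.5386 0.2186] yaw deg 4.87
[0.5277 0.3462] fit [0.5278 0.3457]
[0.5348 0.2605] fit [0.535 0.261]
[0.5424 0.1764] fit [0.5422 0.1763]
[0.5494 0.0915] fit [0.5494 0.0916]
```

```bash
cat >> h.py <<'E'
def go(x,y,z,yaw):
    s=monitor.observe(); a=s['tool_rot'][2]; p=s['tool_pos']; d=np.array([x,y,z])-p
    print('t %.2f'%s['time'],'pos',p.round(4),'rot',np.degrees(s['tool_rot']).round(2))
    print('x %.4f y %.4f z %.4f wz %.2f'%(d[0]*np.cos(a)+d[1]*np.sin(a), d[0]*np.sin(a)-d[1]*np.cos(a), -d[2], (np.degrees(a)-yaw+180)%360-180))
E
python3 -c "
from h import *
go(.53,.22,.227,82)"
```

```text
t 0.10 pos [0.1332 0.5075 0.2261] rot [-1.7992e+02 -1.0000e-02  1.6529e+02]
x -0.4568 y -0.1772 z -0.0009 wz 83.29
```

>>> move_arm:
  deltas:
    - {"x": -0.057, "y": -0.022, "wz": 10.4}
    - {"x": -0.114, "y": -0.044, "wz": 20.8}
    - {"x": -0.171, "y": -0.066, "wz": 31.2}
    - {"x": -0.228, "y": -0.088, "wz": 41.6}
    - {"x": -0.285, "y": -0.11, "wz": 52}
    - {"x": -0.342, "y": -0.132, "wz": 62.4}
    - {"x": -0.4, "y": -0.155, "wz": 72.8}
    - {"x": -0.457, "y": -0.177, "wz": 83.3}

```text
schema error: expected keys x, y, z, wx, wy, wz, hand
```

```bash
python3 -c "
from h import *
go(.541,-.126,.2,82)"
```

```text
t 0.10 pos [0.1332 0.5075 0.2261] rot [-1.7992e+02 -1.0000e-02  1.6529e+02]
x -0.5553 y -0.5091 z 0.0261 wz 83.29
```

>>> move_arm:
  deltas:
    - {"x": -0.057, "y": -0.022, "z": 0, "wx": 0, "wy": 0, "wz": 10.4, "hand": 1}
    - {"x": -0.114, "y": -0.044, "z": 0, "wx": 0, "wy": 0, "wz": 20.8, "hand": 1}
    - {"x": -0.171, "y": -0.066, "z": 0, "wx": 0, "wy": 0, "wz": 31.2, "hand": 1}
    - {"x": -0.228, "y": -0.088, "z": 0, "wx": 0, "wy": 0, "wz": 41.6, "hand": 1}
    - {"x": -0.285, "y": -0.11, "z": 0, "wx": 0, "wy": 0, "wz": 52, "hand": 1}
    - {"x": -0.342, "y": -0.132, "z": 0, "wx": 0, "wy": 0, "wz": 62.4, "hand": 1}
    - {"x": -0.4, "y": -0.155, "z": 0, "wx": 0, "wy": 0, "wz": 72.8, "hand": 1}
    - {"x": -0.457, "y": -0.177, "z": 0, "wx": 0, "wy": 0, "wz": 83.3, "hand": 1}

```text
time: 1.1
tool_pos: [0.5317, 0.219, 0.2264]
tool_rot: [-3.141, -0.0, 1.425]
contact_force: [0.8, 1.1, 0.2]
opening: 0.0919
```

```bash
python3 -c "
from h import *
go(.541,-.126,.22,82)"
```

```text
t 1.10 pos [0.5317 0.219  0.2264] rot [-179.97   -0.     81.62]
x -0.3400 y 0.0594 z 0.0064 wz -0.38
```

>>> move_arm:
  deltas:
    - {"x": -0.05, "y": 0.009, "z": 0, "wx": 0, "wy": 0, "wz": 0, "hand": 0.8}
    - {"x": -0.1, "y": 0.018, "z": 0, "wx": 0, "wy": 0, "wz": 0, "hand": 0.8}
    - {"x": -0.15, "y": 0.027, "z": 0, "wx": 0, "wy": 0, "wz": 0, "hand": 0.8}
    - {"x": -0.2, "y": 0.036, "z": 0, "wx": 0, "wy": 0, "wz": 0, "hand": 0.8}
    - {"x": -0.25, "y": 0.045, "z": 0, "wx": 0, "wy": 0, "wz": 0, "hand": 0.8}
    - {"x": -0.3, "y": 0.053, "z": 0.003, "wx": 0, "wy": 0, "wz": 0, "hand": 0.8}
    - {"x": -0.34, "y": 0.059, "z": 0.006, "wx": 0, "wy": 0, "wz": 0, "hand": 0.8}
    - {"x": -0.34, "y": 0.059, "z": 0.006, "wx": 0, "wy": 0, "wz": 0, "hand": 0.8}

```text
time: 2.1
tool_pos: [0.5409, -0.127, 0.2198]
tool_rot: [-3.14, 0.0, 1.427]
contact_force: [0.5, 0.7, -0.8]
opening: 0.0735
```

```bash
python3 -c "
from h import *
go(.541,-.126,.08,82)
s=monitor.observe()['tool_pos']
P=viewer.camera_params('wrist');snap('wrist','w1.png');print(P['t'],(-P['R'].T@P['t']).round(3),monitor.observe()['opening'])
for X in([.541,-.126,.14],[.53,-.209,.1],[.517,-.293,.098],[s[0],s[1],.14],[s[0],s[1],s[2]]):print(X,proj('wrist',X))"
```

```text
t 2.10 pos [ 0.5409 -0.127   0.2198] rot [-179.92    0.     81.76]
x 0.0010 y -0.0000 z 0.1398 wz -0.24
[-0.55442436 -0.07685593  0.37167326] [ 0.552 -0.055  0.379] 0.0733146230965601
[0.541, -0.126, 0.14] [317.  246.5]
[0.53, -0.209, 0.1] [318.3 326.8]
[0.517, -0.293, 0.098] [317.3 408.8]
[np.float64(0.5409093778134889), np.float64(-0.12696022556374992), 0.14] [317.1 247.8]
[np.float64(0.5409093778134889), np.float64(-0.12696022556374992), np.float64(0.21979620610932)] [316.5 297.7]
```

View pics/w1.png

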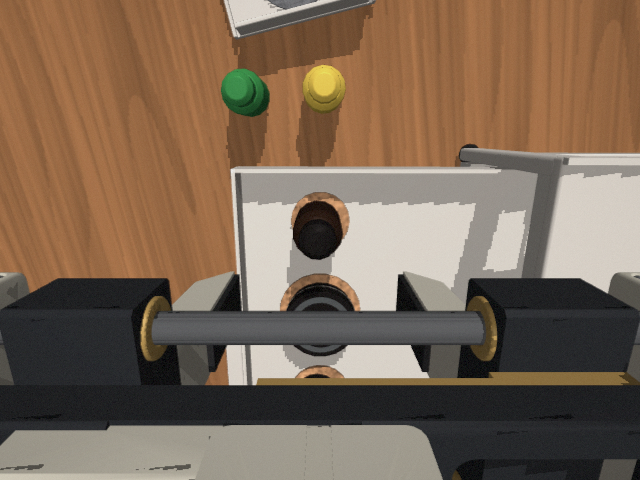

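```bash
python3 -c "
from h import *
print(ray('wrist',318,239,.14),ray('wrist',320,221,.076),ray('wrist',321,314,.1),ray('wrist',319,311,.076))"
```

```text
[ 0.5424 -0.1208  0.14  ] [ 0.5437 -0.1233  0.076 ] [ 0.5339 -0.1975  0.1   ] [ 0.531  -0.2066  0.076 ]
```

>>> move_arm:
  deltas:
    - {"x": 0.0035, "y": 0.001, "z": 0.04, "wx": 0, "wy": 0, "wz": 0, "hand": 0.8}
    - {"x": 0.0035, "y": 0.001, "z": 0.08, "wx": 0, "wy": 0, "wz": 0, "hand": 0.8}
    - {"x": 0.0035, "y": 0.001, "z": 0.115, "wx": 0, "wy": 0, "wz": 0, "hand": 0.8}
    - {"x": 0.0035, "y": 0.001, "z": 0.139, "wx": 0, "wy": 0, "wz": 0, "hand": 0.8}
    - {"x": 0.0035, "y": 0.001, "z": 0.139, "wx": 0, "wy": 0, "wz": 0, "hand": 0.7}
    - {"x": 0.0035, "y": 0.001, "z": 0.139, "wx": 0, "wy": 0, "wz": 0, "hand": 0.5}
    - {"x": 0.0035, "y": 0.001, "z": 0.139, "wx": 0, "wy": 0, "wz": 0, "hand": 0.3}
    - {"x": 0.0035, "y": 0.001, "z": 0.139, "wx": 0, "wy": 0, "wz": 0, "hand": 0.3}
  grip_force: 20

```text
time: 3.15
tool_pos: [0.5432, -0.1211, 0.0826]
tool_rot: [3.14, 0.0, 1.431]
contact_force: [-1.9, 0.4, 0.6]
opening: 0.039
```

>>> move_arm:
  deltas:
    - {"x": 0, "y": 0, "z": -0.01, "wx": 0, "wy": 0, "wz": 0, "hand": 0.2}
    - {"x": 0, "y": 0, "z": -0.04, "wx": 0, "wy": 0, "wz": 0, "hand": 0.2}
    - {"x": 0, "y": 0, "z": -0.08, "wx": 0, "wy": 0, "wz": 0, "hand": 0.2}
    - {"x": 0, "y": 0, "z": -0.12, "wx": 0, "wy": 0, "wz": 0, "hand": 0.2}
    - {"x": 0, "y": 0, "z": -0.12, "wx": 0, "wy": 0, "wz": 0, "hand": 0.2}

```text
time: 3.78
tool_pos: [0.5446, -0.1217, 0.2058]
tool_rot: [3.134, 0.002, 1.431]
contact_force: [0.1, 0.5, -1.8]
opening: 0.0375
```

```bash
python3 -c "
from h import *
for i in range(4): s=monitor.observe();print(s['tool_pos'],s['opening'])
go(.528,.3457,.2,94.9)"
```

```text
[ 0.54461459 -0.12168611  0.20582736] 0.037527653185126256
[ 0.54461459 -0.12168611  0.20582736] 0.037527653185126256
[ 0.54461459 -0.12168611  0.20582736] 0.037527653185126256
[ 0.54461459 -0.12168611  0.20582736] 0.037527653185126256
t 3.77 pos [ 0.5446 -0.1217  0.2058] rot [1.7956e+02 9.0000e-02 8.1980e+01]
x 0.4605 y -0.0816 z 0.0058 wz -12.92
```

>>> move_arm:
  deltas:
    - {"x": 0, "y": 0, "z": 0, "wx": 0, "wy": 0, "wz": 0, "hand": 0.2}
    - {"x": 0, "y": 0, "z": 0, "wx": 0, "wy": 0, "wz": 0, "hand": 0.2}

```text
time: 4.03
tool_pos: [0.5422, -0.1208, 0.2005]
tool_rot: [-3.139, -0.001, 1.431]
contact_force: [0.1, -0.2, -1.8]
opening: 0.0369
```

```bash
python3 -c "
from h import *
go(.528,.3457,.2,94.9)
snap('scene','s1.png')
go(.528,.3457,.2,94.9)
im=cv2.imread('pics/s1.png');cv2.imwrite('pics/s1c.png',cv2.resize(im[90:300,150:430],None,fx=2.8,fy=2.8))"
```

```text
t 4.03 pos [ 0.5422 -0.1208  0.2005] rot [-1.7985e+02 -4.0000e-02  8.1980e+01]
x 0.4600 y -0.0791 z 0.0005 wz -12.92
t 4.08 pos [ 0.5423 -0.1208  0.2005] rot [-1.7986e+02 -4.0000e-02  8.1980e+01]
x 0.4600 y -0.0792 z 0.0005 wz -12.92
```

View pics/s1c.png

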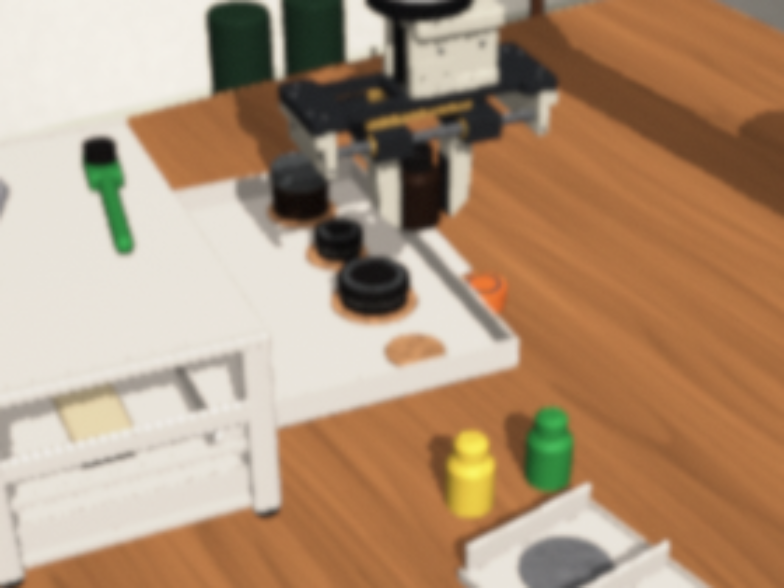

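>>> move_arm:
  deltas:
    - {"x": 0.04, "y": -0.007, "z": 0, "wx": 0, "wy": 0, "wz": -1, "hand": 0.2}
    - {"x": 0.1, "y": -0.017, "z": 0, "wx": 0, "wy": 0, "wz": -3, "hand": 0.2}
    - {"x": 0.16, "y": -0.027, "z": 0, "wx": 0, "wy": 0, "wz": -5, "hand": 0.2}
    - {"x": 0.22, "y": -0.038, "z": 0, "wx": 0, "wy": 0, "wz": -7, "hand": 0.2}
    - {"x": 0.28, "y": -0.048, "z": 0, "wx": 0, "wy": 0, "wz": -9, "hand": 0.2}
    - {"x": 0.34, "y": -0.058, "z": 0, "wx": 0, "wy": 0, "wz": -11, "hand": 0.2}
    - {"x": 0.4, "y": -0.069, "z": 0, "wx": 0, "wy": 0, "wz": -12, "hand": 0.2}
    - {"x": 0.44, "y": -0.076, "z": 0, "wx": 0, "wy": 0, "wz": -12.9, "hand": 0.2}

```text
time: 5.08
tool_pos: [0.528, 0.3279, 0.2005]
tool_rot: [-3.14, 0.0, 1.658]
contact_force: [1.4, -0.8, -0.1]
opening: 0.0375
```

>>> move_arm:
  deltas:
    - {"x": 0.02, "y": 0.0, "z": 0, "wx": 0, "wy": 0, "wz": 0, "hand": 0.2}
    - {"x": 0.02, "y": 0.0, "z": 0.04, "wx": 0, "wy": 0, "wz": 0, "hand": 0.2}
    - {"x": 0.02, "y": 0.0, "z": 0.08, "wx": 0, "wy": 0, "wz": 0, "hand": 0.2}
    - {"x": 0.02, "y": 0.0, "z": 0.12, "wx": 0, "wy": 0, "wz": 0, "hand": 0.2}
    - {"x": 0.02, "y": 0.0, "z": 0.13, "wx": 0, "wy": 0, "wz": 0, "hand": 0.2}
    - {"x": 0.02, "y": 0.0, "z": 0.13, "wx": 0, "wy": 0, "wz": 0, "hand": 0.2}
    - {"x": 0.02, "y": 0.0, "z": 0.13, "wx": 0, "wy": 0, "wz": 0, "hand": 0.2}
    - {"x": 0.02, "y": 0.0, "z": 0.13, "wx": 0, "wy": 0, "wz": 0, "hand": 0.2}

```text
time: 6.08
tool_pos: [0.5281, 0.3456, 0.0734]
tool_rot: [3.139, -0.001, 1.656]
contact_force: [0.5, -0.3, -1.2]
opening: 0.0375
```

```bash
python3 -c "
from h import *
go(.528,.3457,.0135,94.9)"
```

```text
t 6.08 pos [0.5281 0.3456 0.0734] rot [ 1.7985e+02 -6.0000e-02  9.4890e+01]
x 0.0001 y -0.0001 z 0.0599 wz -0.01
```

>>> move_arm:
  deltas:
    - {"x": 0, "y": 0, "z": 0.02, "wx": 0, "wy": 0, "wz": 0, "hand": 0.2}
    - {"x": 0, "y": 0, "z": 0.04, "wx": 0, "wy": 0, "wz": 0, "hand": 0.2}
    - {"x": 0, "y": 0, "z": 0.053, "wx": 0, "wy": 0, "wz": 0, "hand": 0.2}
    - {"x": 0, "y": 0, "z": 0.056, "wx": 0, "wy": 0, "wz": 0, "hand": 0.2}
    - {"x": 0, "y": 0, "z": 0.056, "wx": 0, "wy": 0, "wz": 0, "hand": 0.2}
    - {"x": 0, "y": 0, "z": 0.056, "wx": 0, "wy": 0, "wz": 0, "hand": 0.2}

```text
time: 6.82
tool_pos: [0.5278, 0.3455, 0.0166]
tool_rot: [3.14, -0.001, 1.656]
contact_force: [0.2, 0.3, -0.8]
opening: 0.037
```

>>> move_arm:
  deltas:
    - {"x": 0, "y": 0, "z": 0.001, "wx": 0, "wy": 0, "wz": 0, "hand": 0.2}
    - {"x": 0, "y": 0, "z": 0.002, "wx": 0, "wy": 0, "wz": 0, "hand": 0.2}
    - {"x": 0, "y": 0, "z": 0.002, "wx": 0, "wy": 0, "wz": 0, "hand": 0.2}
    - {"x": 0, "y": 0, "z": 0.002, "wx": 0, "wy": 0, "wz": 0, "hand": 0.2}

```text
time: 7.32
tool_pos: [0.5275, 0.3453, 0.0147]
tool_rot: [3.141, -0.0, 1.656]
contact_force: [-1.7, -1.3, 5.0]
opening: 0.0377
```

>>> move_arm:
  deltas:
    - {"x": 0, "y": 0, "z": 0.002, "wx": 0, "wy": 0, "wz": 0, "hand": 0.45}
    - {"x": 0, "y": 0, "z": 0.002, "wx": 0, "wy": 0, "wz": 0, "hand": 0.6}
    - {"x": 0, "y": 0, "z": 0.002, "wx": 0, "wy": 0, "wz": 0, "hand": 0.8}
    - {"x": 0, "y": 0, "z": 0.002, "wx": 0, "wy": 0, "wz": 0, "hand": 0.8}
    - {"x": 0, "y": 0, "z": -0.05, "wx": 0, "wy": 0, "wz": 0, "hand": 0.8}
    - {"x": 0, "y": 0, "z": -0.1, "wx": 0, "wy": 0, "wz": 0, "hand": 0.8}
    - {"x": 0, "y": 0, "z": -0.16, "wx": 0, "wy": 0, "wz": 0, "hand": 0.8}
    - {"x": 0, "y": 0, "z": -0.2, "wx": 0, "wy": 0, "wz": 0, "hand": 0.8}

```text
time: 8.32
tool_pos: [0.5278, 0.3455, 0.2171]
tool_rot: [3.138, -0.001, 1.656]
contact_force: [0.5, -0.4, -0.1]
opening: 0.0735
```

```bash
python3 -c "
from h import *
go(.531,-.2075,.21,82)"
```

```text
t 8.32 pos [0.5278 0.3455 0.2171] rot [ 1.7981e+02 -8.0000e-02  9.4890e+01]
x -0.5512 y -0.0439 z 0.0071 wz 12.89
```

>>> move_arm:
  deltas:
    - {"x": -0.05, "y": -0.004, "z": 0, "wx": 0, "wy": 0, "wz": 1, "hand": 0.85}
    - {"x": -0.11, "y": -0.009, "z": 0, "wx": 0, "wy": 0, "wz": 3, "hand": 0.85}
    - {"x": -0.17, "y": -0.0135, "z": 0, "wx": 0, "wy": 0, "wz": 5, "hand": 0.85}
    - {"x": -0.23, "y": -0.018, "z": 0, "wx": 0, "wy": 0, "wz": 7, "hand": 0.85}
    - {"x": -0.29, "y": -0.023, "z": 0, "wx": 0, "wy": 0, "wz": 9, "hand": 0.85}
    - {"x": -0.35, "y": -0.028, "z": 0, "wx": 0, "wy": 0, "wz": 11, "hand": 0.85}
    - {"x": -0.41, "y": -0.033, "z": 0, "wx": 0, "wy": 0, "wz": 12, "hand": 0.85}
    - {"x": -0.47, "y": -0.037, "z": 0, "wx": 0, "wy": 0, "wz": 12.9, "hand": 0.85}

```text
time: 9.32
tool_pos: [0.5302, -0.1282, 0.2139]
tool_rot: [3.141, -0.0, 1.43]
contact_force: [1.0, 0.7, 0.3]
opening: 0.0784
```

```bash
python3 -c "
from h import *
go(.531,-.2075,.21,82)"
```

```text
t 9.32 pos [ 0.5302 -0.1282  0.2139] rot [179.97  -0.    81.95]
x -0.0784 y 0.0119 z 0.0039 wz -0.05
```

>>> move_arm:
  deltas:
    - {"x": -0.04, "y": 0.006, "z": 0, "wx": 0, "wy": 0, "wz": 0, "hand": 0.85}
    - {"x": -0.077, "y": 0.0115, "z": 0, "wx": 0, "wy": 0, "wz": 0, "hand": 0.85}
    - {"x": -0.077, "y": 0.0115, "z": 0.04, "wx": 0, "wy": 0, "wz": 0, "hand": 0.85}
    - {"x": -0.077, "y": 0.0115, "z": 0.08, "wx": 0, "wy": 0, "wz": 0, "hand": 0.85}
    - {"x": -0.077, "y": 0.0115, "z": 0.115, "wx": 0, "wy": 0, "wz": 0, "hand": 0.85}
    - {"x": -0.077, "y": 0.0115, "z": 0.128, "wx": 0, "wy": 0, "wz": 0, "hand": 0.85}
    - {"x": -0.077, "y": 0.0115, "z": 0.128, "wx": 0, "wy": 0, "wz": 0, "hand": 0.85}
    - {"x": -0.077, "y": 0.0115, "z": 0.128, "wx": 0, "wy": 0, "wz": 0, "hand": 0.85}

```text
time: 10.32
tool_pos: [0.532, -0.2045, 0.0872]
tool_rot: [3.139, 0.001, 1.431]
contact_force: [-0.5, -0.3, -0.0]
opening: 0.0781
```

```bash
python3 -c "
from h import *
go(.531,-.2065,.079,82)
snap('scene','s2.png')
im=cv2.imread('pics/s2.png');cv2.imwrite('pics/s2c.png',cv2.resize(im[90:290,150:510],None,fx=2.2,fy=2.2))"
```

```text
t 10.32 pos [ 0.532  -0.2045  0.0872] rot [1.7985e+02 5.0000e-02 8.1990e+01]
x -0.0021 y -0.0008 z 0.0082 wz -0.01
```

View pics/s2c.png

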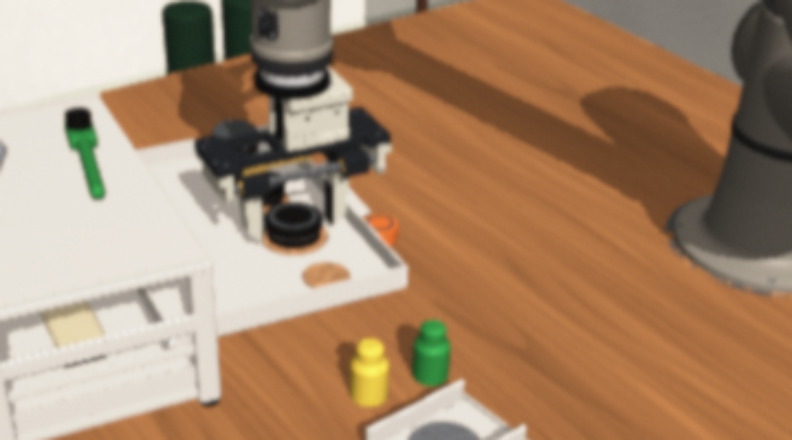

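The fingers straddle the wide tin, with the tin at crop (293,225). I'll lower a little and close.

>>> move_arm:
  deltas:
    - {"x": -0.002, "y": 0, "z": 0.004, "wx": 0, "wy": 0, "wz": 0, "hand": 0.85}
    - {"x": -0.002, "y": 0, "z": 0.006, "wx": 0, "wy": 0, "wz": 0, "hand": 0.85}
    - {"x": -0.002, "y": 0, "z": 0.006, "wx": 0, "wy": 0, "wz": 0, "hand": 0.8}
    - {"x": -0.002, "y": 0, "z": 0.006, "wx": 0, "wy": 0, "wz": 0, "hand": 0.72}
    - {"x": -0.002, "y": 0, "z": 0.006, "wx": 0, "wy": 0, "wz": 0, "hand": 0.6}
    - {"x": -0.002, "y": 0, "z": 0.006, "wx": 0, "wy": 0, "wz": 0, "hand": 0.5}
    - {"x": -0.002, "y": 0, "z": 0.006, "wx": 0, "wy": 0, "wz": 0, "hand": 0.5}

```text
time: 11.25
tool_pos: [0.5309, -0.2061, 0.0797]
tool_rot: [3.141, -0.0, 1.431]
contact_force: [0.4, 0.4, -0.0]
opening: 0.0612
```

>>> move_arm:
  deltas:
    - {"x": 0, "y": 0, "z": -0.01, "wx": 0, "wy": 0, "wz": 0, "hand": 0.5}
    - {"x": 0, "y": 0, "z": -0.04, "wx": 0, "wy": 0, "wz": 0, "hand": 0.5}
    - {"x": 0, "y": 0, "z": -0.08, "wx": 0, "wy": 0, "wz": 0, "hand": 0.5}
    - {"x": 0, "y": 0, "z": -0.12, "wx": 0, "wy": 0, "wz": 0, "hand": 0.5}
    - {"x": 0, "y": 0, "z": -0.12, "wx": 0, "wy": 0, "wz": 0, "hand": 0.5}
    - {"x": 0, "y": 0, "z": -0.12, "wx": 0, "wy": 0, "wz": 0, "hand": 0.5}

```text
time: 12.0
tool_pos: [0.5304, -0.2058, 0.1994]
tool_rot: [-3.141, -0.0, 1.431]
contact_force: [-0.3, -0.2, -2.0]
opening: 0.061
```

```bash
python3 -c "
from h import *
go(.535,.261,.2,94.9)"
```

```text
t 12.00 pos [ 0.5304 -0.2058  0.1994] rot [-1.7996e+02 -2.0000e-02  8.1990e+01]
x 0.4629 y -0.0605 z -0.0006 wz -12.91
```

>>> move_arm:
  deltas:
    - {"x": 0.04, "y": -0.005, "z": 0, "wx": 0, "wy": 0, "wz": -1, "hand": 0.5}
    - {"x": 0.1, "y": -0.013, "z": 0, "wx": 0, "wy": 0, "wz": -3, "hand": 0.5}
    - {"x": 0.16, "y": -0.021, "z": 0, "wx": 0, "wy": 0, "wz": -5, "hand": 0.5}
    - {"x": 0.22, "y": -0.029, "z": 0, "wx": 0, "wy": 0, "wz": -7, "hand": 0.5}
    - {"x": 0.28, "y": -0.037, "z": 0, "wx": 0, "wy": 0, "wz": -9, "hand": 0.5}
    - {"x": 0.34, "y": -0.045, "z": 0, "wx": 0, "wy": 0, "wz": -11, "hand": 0.5}
    - {"x": 0.4, "y": -0.053, "z": 0, "wx": 0, "wy": 0, "wz": -12, "hand": 0.5}
    - {"x": 0.44, "y": -0.058, "z": 0, "wx": 0, "wy": 0, "wz": -12.9, "hand": 0.5}

```text
time: 13.0
tool_pos: [0.5334, 0.2402, 0.198]
tool_rot: [-3.138, 0.0, 1.658]
contact_force: [0.5, -0.7, -0.4]
opening: 0.0611
```

>>> move_arm:
  deltas:
    - {"x": 0.0225, "y": 0.0, "z": 0, "wx": 0, "wy": 0, "wz": 0, "hand": 0.5}
    - {"x": 0.0225, "y": 0.0, "z": 0.04, "wx": 0, "wy": 0, "wz": 0, "hand": 0.5}
    - {"x": 0.0225, "y": 0.0, "z": 0.08, "wx": 0, "wy": 0, "wz": 0, "hand": 0.5}
    - {"x": 0.0225, "y": 0.0, "z": 0.12, "wx": 0, "wy": 0, "wz": 0, "hand": 0.5}
    - {"x": 0.0225, "y": 0.0, "z": 0.15, "wx": 0, "wy": 0, "wz": 0, "hand": 0.5}
    - {"x": 0.0225, "y": 0.0, "z": 0.16, "wx": 0, "wy": 0, "wz": 0, "hand": 0.5}
    - {"x": 0.0225, "y": 0.0, "z": 0.16, "wx": 0, "wy": 0, "wz": 0, "hand": 0.5}
    - {"x": 0.0225, "y": 0.0, "z": 0.16, "wx": 0, "wy": 0, "wz": 0, "hand": 0.5}

```text
time: 14.0
tool_pos: [0.5336, 0.2604, 0.0409]
tool_rot: [3.14, -0.001, 1.656]
contact_force: [-1.0, -1.1, -0.4]
opening: 0.061
```

```bash
python3 -c "
from h import *
go(.535,.261,.0125,94.9)"
```

```text
t 14.00 pos [0.5336 0.2604 0.0409] rot [ 1.7989e+02 -3.0000e-02  9.4890e+01]
x 0.0005 y 0.0015 z 0.0284 wz -0.01
```

>>> move_arm:
  deltas:
    - {"x": 0, "y": 0.001, "z": 0.012, "wx": 0, "wy": 0, "wz": 0, "hand": 0.5}
    - {"x": 0, "y": 0.001, "z": 0.022, "wx": 0, "wy": 0, "wz": 0, "hand": 0.5}
    - {"x": 0, "y": 0.001, "z": 0.025, "wx": 0, "wy": 0, "wz": 0, "hand": 0.5}
    - {"x": 0, "y": 0.001, "z": 0.026, "wx": 0, "wy": 0, "wz": 0, "hand": 0.5}
    - {"x": 0, "y": 0.001, "z": 0.027, "wx": 0, "wy": 0, "wz": 0, "hand": 0.5}
    - {"x": 0, "y": 0.001, "z": 0.027, "wx": 0, "wy": 0, "wz": 0, "hand": 0.5}
    - {"x": 0, "y": 0.001, "z": 0.027, "wx": 0, "wy": 0, "wz": 0, "hand": 0.5}

```text
time: 14.88
tool_pos: [0.5339, 0.2603, 0.0129]
tool_rot: [3.141, -0.0, 1.656]
contact_force: [0.6, 0.8, -1.0]
opening: 0.0611
```

>>> move_arm:
  deltas:
    - {"x": 0, "y": 0, "z": 0.0015, "wx": 0, "wy": 0, "wz": 0, "hand": 0.5}
    - {"x": 0, "y": 0, "z": 0.0015, "wx": 0, "wy": 0, "wz": 0, "hand": 0.5}
    - {"x": 0, "y": 0, "z": 0.0015, "wx": 0, "wy": 0, "wz": 0, "hand": 0.5}

```text
time: 15.25
tool_pos: [0.534, 0.2603, 0.0117]
tool_rot: [3.141, -0.0, 1.656]
contact_force: [-1.9, 0.3, 4.0]
opening: 0.0608
```

>>> move_arm:
  deltas:
    - {"x": 0, "y": 0, "z": 0, "wx": 0, "wy": 0, "wz": 0, "hand": 0.7}
    - {"x": 0, "y": 0, "z": 0, "wx": 0, "wy": 0, "wz": 0, "hand": 0.8}
    - {"x": 0, "y": 0, "z": 0, "wx": 0, "wy": 0, "wz": 0, "hand": 0.85}
    - {"x": 0, "y": 0, "z": 0, "wx": 0, "wy": 0, "wz": 0, "hand": 0.85}
    - {"x": 0, "y": 0, "z": -0.05, "wx": 0, "wy": 0, "wz": 0, "hand": 0.85}
    - {"x": 0, "y": 0, "z": -0.1, "wx": 0, "wy": 0, "wz": 0, "hand": 0.85}
    - {"x": 0, "y": 0, "z": -0.16, "wx": 0, "wy": 0, "wz": 0, "hand": 0.8}
    - {"x": 0, "y": 0, "z": -0.19, "wx": 0, "wy": 0, "wz": 0, "hand": 0.8}

```text
time: 16.25
tool_pos: [0.5348, 0.2606, 0.205]
tool_rot: [3.137, -0.001, 1.656]
contact_force: [0.1, 1.0, -0.5]
opening: 0.0735
```

```bash
python3 -c "
from h import *
go(.5185,-.2915,.2,82)"
```

```text
t 16.25 pos [0.5348 0.2606 0.205 ] rot [ 1.7971e+02 -8.0000e-02  9.4890e+01]
x -0.5487 y -0.0633 z 0.0050 wz 12.89
```

>>> move_arm:
  deltas:
    - {"x": -0.05, "y": -0.006, "z": 0, "wx": 0, "wy": 0, "wz": 1, "hand": 0.75}
    - {"x": -0.11, "y": -0.013, "z": 0, "wx": 0, "wy": 0, "wz": 3, "hand": 0.75}
    - {"x": -0.17, "y": -0.0195, "z": 0, "wx": 0, "wy": 0, "wz": 5, "hand": 0.75}
    - {"x": -0.23, "y": -0.0265, "z": 0, "wx": 0, "wy": 0, "wz": 7, "hand": 0.75}
    - {"x": -0.29, "y": -0.0335, "z": 0, "wx": 0, "wy": 0, "wz": 9, "hand": 0.75}
    - {"x": -0.35, "y": -0.0405, "z": 0, "wx": 0, "wy": 0, "wz": 11, "hand": 0.75}
    - {"x": -0.41, "y": -0.0475, "z": 0, "wx": 0, "wy": 0, "wz": 12, "hand": 0.75}
    - {"x": -0.47, "y": -0.0545, "z": 0, "wx": 0, "wy": 0, "wz": 12.9, "hand": 0.75}

```text
time: 17.25
tool_pos: [0.5192, -0.2147, 0.2013]
tool_rot: [3.141, -0.0, 1.43]
contact_force: [1.7, 0.4, 0.1]
opening: 0.0692
```

```bash
python3 -c "
from h import *
go(.517,-.2905,.08,82)
snap('wrist','w2.png')
for X in([.517,-.2905,.098],[.505,-.3745,.122]):print(proj('wrist',X))"
```

```text
t 17.25 pos [ 0.5192 -0.2147  0.2013] rot [ 1.7998e+02 -1.0000e-02  8.1950e+01]
x -0.0754 y 0.0085 z 0.1213 wz -0.05
[327.1 318.1]
[327.5 429.1]
```

View pics/w2.png

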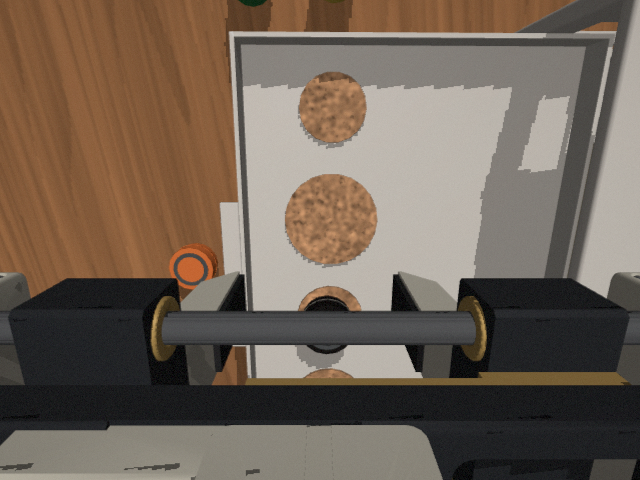

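```bash
python3 -c "
from h import *
for u,v,z in((332,106,.076),(331,219,.076),(330,317,.076),(328,327,.098)):print(ray('wrist',u,v,z))"
```

```text
[ 0.5434 -0.1318  0.076 ]
[ 0.5311 -0.216   0.076 ]
[ 0.5185 -0.3017  0.076 ]
[ 0.5166 -0.2984  0.098 ]
```

>>> move_arm:
  deltas:
    - {"x": -0.04, "y": 0.004, "z": 0, "wx": 0, "wy": 0, "wz": 0, "hand": 0.75}
    - {"x": -0.073, "y": 0.0085, "z": 0, "wx": 0, "wy": 0, "wz": 0, "hand": 0.75}
    - {"x": -0.073, "y": 0.0085, "z": 0.03, "wx": 0, "wy": 0, "wz": 0, "hand": 0.75}
    - {"x": -0.073, "y": 0.0085, "z": 0.07, "wx": 0, "wy": 0, "wz": 0, "hand": 0.75}
    - {"x": -0.073, "y": 0.0085, "z": 0.1, "wx": 0, "wy": 0, "wz": 0, "hand": 0.75}
    - {"x": -0.073, "y": 0.0085, "z": 0.112, "wx": 0, "wy": 0, "wz": 0, "hand": 0.75}
    - {"x": -0.073, "y": 0.0085, "z": 0.112, "wx": 0, "wy": 0, "wz": 0, "hand": 0.75}
    - {"x": -0.073, "y": 0.0085, "z": 0.112, "wx": 0, "wy": 0, "wz": 0, "hand": 0.75}

```text
time: 18.3
tool_pos: [0.5186, -0.2866, 0.0906]
tool_rot: [3.139, 0.001, 1.431]
contact_force: [0.5, 0.1, 0.2]
opening: 0.0687
```

```bash
python3 -c "
from h import *
go(.517,-.291,.079,82)"
```

```text
t 18.30 pos [ 0.5186 -0.2866  0.0906] rot [1.7987e+02 6.0000e-02 8.1990e+01]
x -0.0045 y -0.0009 z 0.0116 wz -0.01
```

>>> move_arm:
  deltas:
    - {"x": -0.0035, "y": -0.001, "z": 0.005, "wx": 0, "wy": 0, "wz": 0, "hand": 0.75}
    - {"x": -0.0035, "y": -0.001, "z": 0.0095, "wx": 0, "wy": 0, "wz": 0, "hand": 0.75}
    - {"x": -0.0035, "y": -0.001, "z": 0.0095, "wx": 0, "wy": 0, "wz": 0, "hand": 0.7}
    - {"x": -0.0035, "y": -0.001, "z": 0.0095, "wx": 0, "wy": 0, "wz": 0, "hand": 0.6}
    - {"x": -0.0035, "y": -0.001, "z": 0.0095, "wx": 0, "wy": 0, "wz": 0, "hand": 0.5}
    - {"x": -0.0035, "y": -0.001, "z": 0.0095, "wx": 0, "wy": 0, "wz": 0, "hand": 0.35}
    - {"x": -0.0035, "y": -0.001, "z": 0.0095, "wx": 0, "wy": 0, "wz": 0, "hand": 0.35}
    - {"x": -0.0035, "y": -0.001, "z": 0.0095, "wx": 0, "wy": 0, "wz": 0, "hand": 0.35}

```text
time: 19.3
tool_pos: [0.5164, -0.2895, 0.0798]
tool_rot: [3.141, -0.0, 1.431]
contact_force: [0.2, 0.2, 0.4]
opening: 0.0423
```

>>> move_arm:
  deltas:
    - {"x": 0, "y": 0, "z": -0.01, "wx": 0, "wy": 0, "wz": 0, "hand": 0.35}
    - {"x": 0, "y": 0, "z": -0.04, "wx": 0, "wy": 0, "wz": 0, "hand": 0.35}
    - {"x": 0, "y": 0, "z": -0.08, "wx": 0, "wy": 0, "wz": 0, "hand": 0.35}
    - {"x": 0, "y": 0, "z": -0.12, "wx": 0, "wy": 0, "wz": 0, "hand": 0.35}
    - {"x": 0, "y": 0, "z": -0.12, "wx": 0, "wy": 0, "wz": 0, "hand": 0.35}
    - {"x": 0, "y": 0, "z": -0.12, "wx": 0, "wy": 0, "wz": 0, "hand": 0.35}

```text
time: 20.05
tool_pos: [0.5159, -0.2892, 0.1993]
tool_rot: [-3.141, -0.0, 1.431]
contact_force: [0.9, 0.2, -0.9]
opening: 0.042
```

```bash
python3 -c "
from h import *
go(.542,.1765,.2,94.9)"
```

```text
t 20.05 pos [ 0.5159 -0.2892  0.1993] rot [-1.7996e+02 -3.0000e-02  8.1990e+01]
x 0.4648 y -0.0391 z -0.0007 wz -12.91
```

>>> move_arm:
  deltas:
    - {"x": 0.04, "y": -0.0035, "z": 0, "wx": 0, "wy": 0, "wz": -1, "hand": 0.35}
    - {"x": 0.1, "y": -0.0085, "z": 0, "wx": 0, "wy": 0, "wz": -3, "hand": 0.35}
    - {"x": 0.16, "y": -0.0135, "z": 0, "wx": 0, "wy": 0, "wz": -5, "hand": 0.35}
    - {"x": 0.22, "y": -0.0185, "z": 0, "wx": 0, "wy": 0, "wz": -7, "hand": 0.35}
    - {"x": 0.28, "y": -0.0235, "z": 0, "wx": 0, "wy": 0, "wz": -9, "hand": 0.35}
    - {"x": 0.34, "y": -0.0285, "z": 0, "wx": 0, "wy": 0, "wz": -11, "hand": 0.35}
    - {"x": 0.4, "y": -0.0335, "z": 0, "wx": 0, "wy": 0, "wz": -12, "hand": 0.35}
    - {"x": 0.44, "y": -0.037, "z": 0, "wx": 0, "wy": 0, "wz": -12.9, "hand": 0.35}

```text
time: 21.05
tool_pos: [0.5398, 0.1539, 0.1981]
tool_rot: [-3.139, -0.0, 1.658]
contact_force: [0.6, -0.7, -0.0]
opening: 0.042
```

>>> move_arm:
  deltas:
    - {"x": 0.0245, "y": 0.001, "z": 0, "wx": 0, "wy": 0, "wz": 0, "hand": 0.35}
    - {"x": 0.0245, "y": 0.001, "z": 0.04, "wx": 0, "wy": 0, "wz": 0, "hand": 0.35}
    - {"x": 0.0245, "y": 0.001, "z": 0.08, "wx": 0, "wy": 0, "wz": 0, "hand": 0.35}
    - {"x": 0.0245, "y": 0.001, "z": 0.12, "wx": 0, "wy": 0, "wz": 0, "hand": 0.35}
    - {"x": 0.0245, "y": 0.001, "z": 0.15, "wx": 0, "wy": 0, "wz": 0, "hand": 0.35}
    - {"x": 0.0245, "y": 0.001, "z": 0.16, "wx": 0, "wy": 0, "wz": 0, "hand": 0.35}
    - {"x": 0.0245, "y": 0.001, "z": 0.16, "wx": 0, "wy": 0, "wz": 0, "hand": 0.35}
    - {"x": 0.0245, "y": 0.001, "z": 0.16, "wx": 0, "wy": 0, "wz": 0, "hand": 0.35}

```text
time: 22.05
tool_pos: [0.5407, 0.176, 0.0408]
tool_rot: [3.14, -0.0, 1.656]
contact_force: [0.0, 0.4, -0.2]
opening: 0.0423
```

```bash
python3 -c "
from h import *
snap('scene','s3.png')
go(.542,.1765,.0125,94.9)
im=cv2.imread('pics/s3.png');cv2.imwrite('pics/s3c.png',cv2.resize(im[220:430,250:530],None,fx=2.8,fy=2.8))"
```

```text
t 22.10 pos [0.5407 0.176  0.041 ] rot [ 1.7987e+02 -2.0000e-02  9.4890e+01]
x 0.0004 y 0.0013 z 0.0285 wz -0.01
```

View pics/s3c.png

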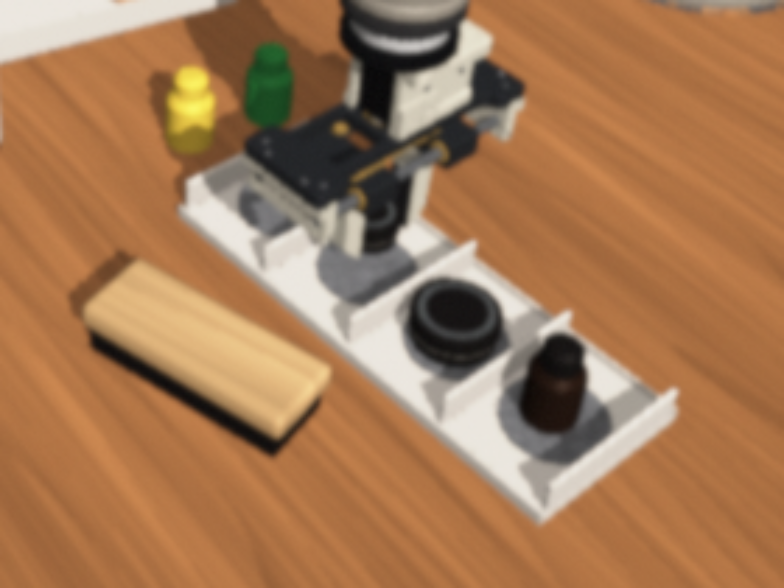

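The bottle (552,380) and the wide tin (455,320) stand upright in their bays, and the small tin hangs level in the gripper.

>>> move_arm:
  deltas:
    - {"x": 0, "y": 0.001, "z": 0.012, "wx": 0, "wy": 0, "wz": 0, "hand": 0.35}
    - {"x": 0, "y": 0.001, "z": 0.022, "wx": 0, "wy": 0, "wz": 0, "hand": 0.35}
    - {"x": 0, "y": 0.001, "z": 0.026, "wx": 0, "wy": 0, "wz": 0, "hand": 0.35}
    - {"x": 0, "y": 0.001, "z": 0.027, "wx": 0, "wy": 0, "wz": 0, "hand": 0.35}
    - {"x": 0, "y": 0.001, "z": 0.0285, "wx": 0, "wy": 0, "wz": 0, "hand": 0.35}
    - {"x": 0, "y": 0.001, "z": 0.0285, "wx": 0, "wy": 0, "wz": 0, "hand": 0.35}
    - {"x": 0, "y": 0.001, "z": 0.0285, "wx": 0, "wy": 0, "wz": 0, "hand": 0.35}

```text
time: 22.98
tool_pos: [0.541, 0.1759, 0.0117]
tool_rot: [3.141, -0.0, 1.656]
contact_force: [-1.4, -0.6, 5.3]
opening: 0.0424
```

Contact is felt. Now I release it and go for the jar.

>>> move_arm:
  deltas:
    - {"x": 0, "y": 0, "z": 0, "wx": 0, "wy": 0, "wz": 0, "hand": 0.5}
    - {"x": 0, "y": 0, "z": 0, "wx": 0, "wy": 0, "wz": 0, "hand": 0.7}
    - {"x": 0, "y": 0, "z": 0, "wx": 0, "wy": 0, "wz": 0, "hand": 0.75}
    - {"x": 0, "y": 0, "z": 0, "wx": 0, "wy": 0, "wz": 0, "hand": 0.75}
    - {"x": 0, "y": 0, "z": -0.05, "wx": 0, "wy": 0, "wz": 0, "hand": 0.75}
    - {"x": 0, "y": 0, "z": -0.1, "wx": 0, "wy": 0, "wz": 0, "hand": 0.8}
    - {"x": 0, "y": 0, "z": -0.16, "wx": 0, "wy": 0, "wz": 0, "hand": 0.8}
    - {"x": 0, "y": 0, "z": -0.2, "wx": 0, "wy": 0, "wz": 0, "hand": 0.8}

```text
time: 23.98
tool_pos: [0.5414, 0.176, 0.2143]
tool_rot: [3.138, -0.0, 1.656]
contact_force: [0.4, -0.0, 0.0]
opening: 0.0733
```

```bash
python3 -c "
from h import *
go(.505,-.375,.21,82)"
```

```text
t 23.98 pos [0.5414 0.176  0.2143] rot [ 1.7981e+02 -2.0000e-02  9.4890e+01]
x -0.5459 y -0.0833 z 0.0043 wz 12.89
```

>>> move_arm:
  deltas:
    - {"x": -0.05, "y": -0.0075, "z": 0, "wx": 0, "wy": 0, "wz": 1, "hand": 0.82}
    - {"x": -0.11, "y": -0.017, "z": 0, "wx": 0, "wy": 0, "wz": 3, "hand": 0.82}
    - {"x": -0.17, "y": -0.026, "z": 0, "wx": 0, "wy": 0, "wz": 5, "hand": 0.82}
    - {"x": -0.23, "y": -0.035, "z": 0, "wx": 0, "wy": 0, "wz": 7, "hand": 0.82}
    - {"x": -0.29, "y": -0.044, "z": 0, "wx": 0, "wy": 0, "wz": 9, "hand": 0.82}
    - {"x": -0.35, "y": -0.0535, "z": 0, "wx": 0, "wy": 0, "wz": 11, "hand": 0.82}
    - {"x": -0.41, "y": -0.0625, "z": 0, "wx": 0, "wy": 0, "wz": 12, "hand": 0.82}
    - {"x": -0.47, "y": -0.0715, "z": 0, "wx": 0, "wy": 0, "wz": 12.9, "hand": 0.82}

```text
time: 24.98
tool_pos: [0.5093, -0.3004, 0.2112]
tool_rot: [3.141, -0.0, 1.43]
contact_force: [0.8, 0.1, -0.1]
opening: 0.0751
```

```bash
python3 -c "
from h import *
go(.505,-.375,.08,82)"
```

```text
t 24.98 pos [ 0.5093 -0.3004  0.2112] rot [ 1.7998e+02 -1.0000e-02  8.1950e+01]
x -0.0744 y 0.0062 z 0.1312 wz -0.05
```

>>> move_arm:
  deltas:
    - {"x": -0.04, "y": 0.003, "z": 0, "wx": 0, "wy": 0, "wz": 0, "hand": 0.82}
    - {"x": -0.073, "y": 0.006, "z": 0, "wx": 0, "wy": 0, "wz": 0, "hand": 0.82}
    - {"x": -0.073, "y": 0.006, "z": 0.03, "wx": 0, "wy": 0, "wz": 0, "hand": 0.82}
    - {"x": -0.073, "y": 0.006, "z": 0.05, "wx": 0, "wy": 0, "wz": 0, "hand": 0.82}
    - {"x": -0.073, "y": 0.006, "z": 0.05, "wx": 0, "wy": 0, "wz": 0, "hand": 0.82}
    - {"x": -0.073, "y": 0.006, "z": 0.05, "wx": 0, "wy": 0, "wz": 0, "hand": 0.82}

```text
time: 25.72
tool_pos: [0.5059, -0.3718, 0.1621]
tool_rot: [3.14, 0.001, 1.431]
contact_force: [-0.5, -0.8, 0.4]
opening: 0.0755
```

```bash
python3 -c "
from h import *
s=monitor.observe()['tool_pos']
snap('scene','s4.png')
go(.505,-.375,.08,82)
im=cv2.imread('pics/s4.png');cv2.imwrite('pics/s4c.png',cv2.resize(im[80:240,170:390],None,fx=3.5,fy=3.5))"
```

```text
t 25.77 pos [ 0.506  -0.3719  0.1624] rot [1.799e+02 6.000e-02 8.200e+01]
x -0.0032 y -0.0006 z 0.0824 wz 0.00
```

View pics/s4c.png

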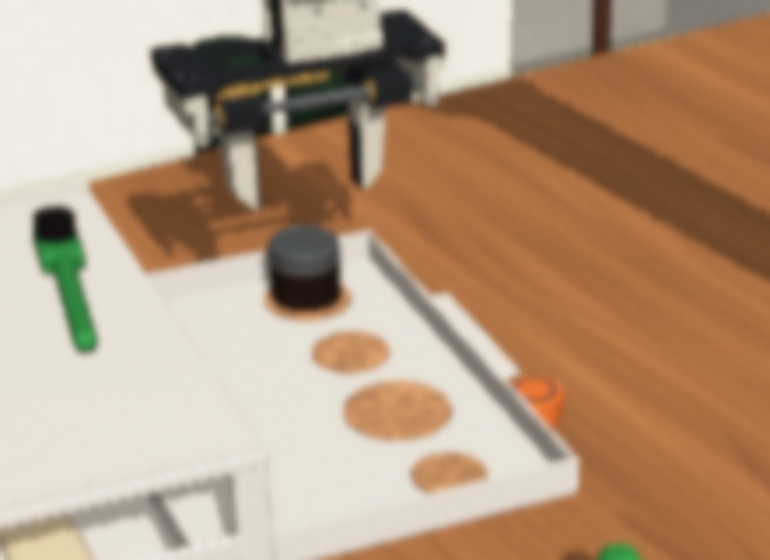

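The gripper is above the jar, with the jar at (304,268) midway between the fingers at 245 and 365. Descending.

>>> move_arm:
  deltas:
    - {"x": -0.002, "y": 0, "z": 0.03, "wx": 0, "wy": 0, "wz": 0, "hand": 0.82}
    - {"x": -0.002, "y": 0, "z": 0.06, "wx": 0, "wy": 0, "wz": 0, "hand": 0.82}
    - {"x": -0.002, "y": 0, "z": 0.078, "wx": 0, "wy": 0, "wz": 0, "hand": 0.82}
    - {"x": -0.002, "y": 0, "z": 0.078, "wx": 0, "wy": 0, "wz": 0, "hand": 0.82}
    - {"x": -0.002, "y": 0, "z": 0.078, "wx": 0, "wy": 0, "wz": 0, "hand": 0.75}
    - {"x": -0.002, "y": 0, "z": 0.078, "wx": 0, "wy": 0, "wz": 0, "hand": 0.65}
    - {"x": -0.002, "y": 0, "z": 0.078, "wx": 0, "wy": 0, "wz": 0, "hand": 0.45}
    - {"x": -0.002, "y": 0, "z": 0.078, "wx": 0, "wy": 0, "wz": 0, "hand": 0.45}
  grip_force: 25

```text
time: 26.78
tool_pos: [0.5056, -0.3739, 0.084]
tool_rot: [3.14, 0.001, 1.431]
contact_force: [0.9, 0.4, 2.7]
opening: 0.0528
```

>>> move_arm:
  deltas:
    - {"x": 0, "y": 0, "z": 0, "wx": 0, "wy": 0, "wz": 0, "hand": 0.45}
    - {"x": 0, "y": 0, "z": 0, "wx": 0, "wy": 0, "wz": 0, "hand": 0.45}

```text
time: 27.02
tool_pos: [0.5056, -0.3738, 0.084]
tool_rot: [3.14, 0.001, 1.431]
contact_force: [0.2, 0.5, 5.2]
opening: 0.0526
```

>>> move_arm:
  deltas:
    - {"x": 0, "y": 0, "z": -0.01, "wx": 0, "wy": 0, "wz": 0, "hand": 0.45}
    - {"x": 0, "y": 0, "z": -0.04, "wx": 0, "wy": 0, "wz": 0, "hand": 0.45}
    - {"x": 0, "y": 0, "z": -0.08, "wx": 0, "wy": 0, "wz": 0, "hand": 0.45}
    - {"x": 0, "y": 0, "z": -0.12, "wx": 0, "wy": 0, "wz": 0, "hand": 0.45}
    - {"x": 0, "y": 0, "z": -0.12, "wx": 0, "wy": 0, "wz": 0, "hand": 0.45}
    - {"x": 0, "y": 0, "z": -0.12, "wx": 0, "wy": 0, "wz": 0, "hand": 0.45}

```text
time: 27.78
tool_pos: [0.5046, -0.373, 0.202]
tool_rot: [-3.14, -0.001, 1.431]
contact_force: [-0.5, 0.3, -3.1]
opening: 0.0527
```

```bash
python3 -c "
from h import *
go(.5494,.0916,.2,94.9)"
```

```text
t 27.77 pos [ 0.5046 -0.373   0.202 ] rot [-1.7989e+02 -8.0000e-02  8.1980e+01]
x 0.4664 y -0.0204 z 0.0020 wz -12.92
```

>>> move_arm:
  deltas:
    - {"x": 0.04, "y": -0.002, "z": 0, "wx": 0, "wy": 0, "wz": -1, "hand": 0.45}
    - {"x": 0.1, "y": -0.0045, "z": 0, "wx": 0, "wy": 0, "wz": -3, "hand": 0.45}
    - {"x": 0.16, "y": -0.007, "z": 0, "wx": 0, "wy": 0, "wz": -5, "hand": 0.45}
    - {"x": 0.22, "y": -0.0095, "z": 0, "wx": 0, "wy": 0, "wz": -7, "hand": 0.45}
    - {"x": 0.28, "y": -0.012, "z": 0, "wx": 0, "wy": 0, "wz": -9, "hand": 0.45}
    - {"x": 0.34, "y": -0.015, "z": 0, "wx": 0, "wy": 0, "wz": -11, "hand": 0.45}
    - {"x": 0.4, "y": -0.0175, "z": 0, "wx": 0, "wy": 0, "wz": -12, "hand": 0.45}
    - {"x": 0.44, "y": -0.019, "z": 0, "wx": 0, "wy": 0, "wz": -12.9, "hand": 0.45}

```text
time: 28.78
tool_pos: [0.5464, 0.0674, 0.2013]
tool_rot: [-3.138, -0.001, 1.658]
contact_force: [-0.3, -0.2, -1.6]
opening: 0.0524
```

>>> move_arm:
  deltas:
    - {"x": 0.0255, "y": 0.001, "z": 0, "wx": 0, "wy": 0, "wz": 0, "hand": 0.45}
    - {"x": 0.0255, "y": 0.001, "z": 0.04, "wx": 0, "wy": 0, "wz": 0, "hand": 0.45}
    - {"x": 0.0255, "y": 0.001, "z": 0.08, "wx": 0, "wy": 0, "wz": 0, "hand": 0.45}
    - {"x": 0.0255, "y": 0.001, "z": 0.12, "wx": 0, "wy": 0, "wz": 0, "hand": 0.45}
    - {"x": 0.0255, "y": 0.001, "z": 0.15, "wx": 0, "wy": 0, "wz": 0, "hand": 0.45}
    - {"x": 0.0255, "y": 0.001, "z": 0.16, "wx": 0, "wy": 0, "wz": 0, "hand": 0.45}
    - {"x": 0.0255, "y": 0.001, "z": 0.16, "wx": 0, "wy": 0, "wz": 0, "hand": 0.45}
    - {"x": 0.0255, "y": 0.001, "z": 0.16, "wx": 0, "wy": 0, "wz": 0, "hand": 0.45}

```text
time: 29.78
tool_pos: [0.5473, 0.0903, 0.0442]
tool_rot: [3.14, 0.0, 1.656]
contact_force: [-0.1, -0.1, -1.4]
opening: 0.0524
```

```bash
python3 -c "
from h import *
go(.5494,.0916,.016,94.9)"
```

```text
t 29.77 pos [0.5473 0.0903 0.0442] rot [179.89   0.    94.89]
x 0.0011 y 0.0022 z 0.0282 wz -0.01
```

>>> move_arm:
  deltas:
    - {"x": 0.001, "y": 0.0015, "z": 0.012, "wx": 0, "wy": 0, "wz": 0, "hand": 0.45}
    - {"x": 0.001, "y": 0.0015, "z": 0.022, "wx": 0, "wy": 0, "wz": 0, "hand": 0.45}
    - {"x": 0.001, "y": 0.0015, "z": 0.025, "wx": 0, "wy": 0, "wz": 0, "hand": 0.45}
    - {"x": 0.001, "y": 0.0015, "z": 0.026, "wx": 0, "wy": 0, "wz": 0, "hand": 0.45}
    - {"x": 0.001, "y": 0.0015, "z": 0.027, "wx": 0, "wy": 0, "wz": 0, "hand": 0.45}
    - {"x": 0.001, "y": 0.0015, "z": 0.028, "wx": 0, "wy": 0, "wz": 0, "hand": 0.45}
    - {"x": 0.001, "y": 0.0015, "z": 0.028, "wx": 0, "wy": 0, "wz": 0, "hand": 0.45}
    - {"x": 0.001, "y": 0.0015, "z": 0.028, "wx": 0, "wy": 0, "wz": 0, "hand": 0.45}

```text
time: 30.78
tool_pos: [0.5481, 0.0914, 0.016]
tool_rot: [3.141, 0.0, 1.656]
contact_force: [-2.5, 0.4, 5.8]
opening: 0.0526
```

Contact is felt. I release, retreat up and swing clear.

>>> move_arm:
  deltas:
    - {"x": 0, "y": 0, "z": 0, "wx": 0, "wy": 0, "wz": 0, "hand": 0.6}
    - {"x": 0, "y": 0, "z": 0, "wx": 0, "wy": 0, "wz": 0, "hand": 0.75}
    - {"x": 0, "y": 0, "z": 0, "wx": 0, "wy": 0, "wz": 0, "hand": 0.82}
    - {"x": 0, "y": 0, "z": 0, "wx": 0, "wy": 0, "wz": 0, "hand": 0.82}
    - {"x": 0, "y": 0, "z": -0.05, "wx": 0, "wy": 0, "wz": 0, "hand": 0.82}
    - {"x": 0, "y": 0, "z": -0.1, "wx": 0, "wy": 0, "wz": 0, "hand": 0.82}
    - {"x": 0, "y": 0, "z": -0.16, "wx": 0, "wy": 0, "wz": 0, "hand": 0.82}
    - {"x": 0, "y": 0, "z": -0.2, "wx": 0, "wy": 0, "wz": 0, "hand": 0.82}

```text
time: 31.78
tool_pos: [0.5485, 0.0914, 0.2182]
tool_rot: [3.138, 0.0, 1.656]
contact_force: [0.8, 0.3, -0.8]
opening: 0.0753
```

>>> move_arm:
  deltas:
    - {"x": -0.04, "y": -0.02, "z": 0, "wx": 0, "wy": 0, "wz": 0, "hand": 0.82}
    - {"x": -0.09, "y": -0.05, "z": 0, "wx": 0, "wy": 0, "wz": 0, "hand": 0.82}
    - {"x": -0.14, "y": -0.08, "z": 0, "wx": 0, "wy": 0, "wz": 0, "hand": 0.82}
    - {"x": -0.19, "y": -0.11, "z": 0, "wx": 0, "wy": 0, "wz": 0, "hand": 0.82}
    - {"x": -0.23, "y": -0.13, "z": 0, "wx": 0, "wy": 0, "wz": 0, "hand": 0.82}
    - {"x": -0.23, "y": -0.13, "z": 0, "wx": 0, "wy": 0, "wz": 0, "hand": 0.82}
    - {"x": -0.23, "y": -0.13, "z": 0, "wx": 0, "wy": 0, "wz": 0, "hand": 0.82}
    - {"x": -0.23, "y": -0.13, "z": 0, "wx": 0, "wy": 0, "wz": 0, "hand": 0.82}

```text
time: 32.78
tool_pos: [0.4384, -0.1478, 0.2151]
tool_rot: [3.142, -0.0, 1.658]
contact_force: [0.9, 0.9, 0.2]
opening: 0.0756
```

```bash
python3 -c "
from h import *
im=snap('top','top1.png');snap('scene','s5.png')
for n,b in(('top1',(150,310,105,345)),):
    i=cv2.imread('pics/top1.png');cv2.imwrite('pics/t1c.png',cv2.resize(i[150:310,105:345],None,fx=3.3,fy=3.3,interpolation=2))
i=cv2.imread('pics/s5.png');cv2.imwrite('pics/s5c.png',cv2.resize(i[220:430,250:530],None,fx=2.8,fy=2.8))
s=monitor.observe();print(s['time'],s['tool_pos'])"
```

```text
32.875 [ 0.43836172 -0.14786986  0.21514632]
```

View pics/t1c.png

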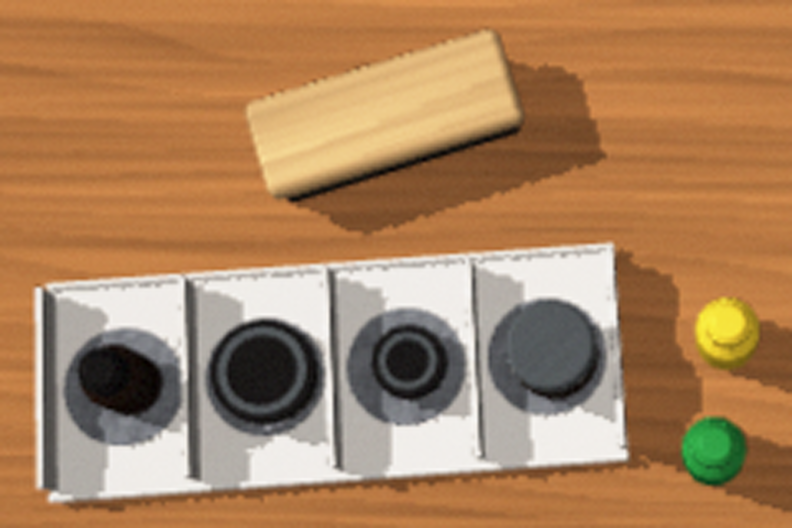

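View pics/s5c.png

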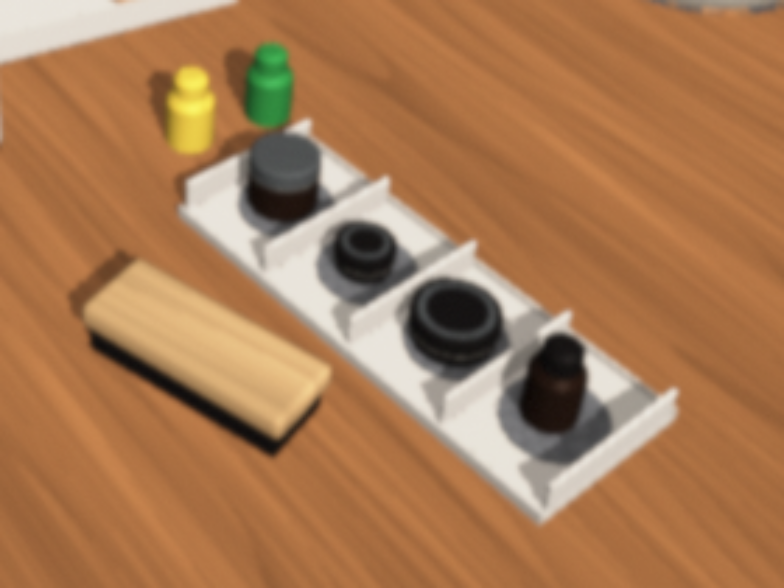

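```bash
python3 -c "
from h import *
B=[(.5278,.3457),(.535,.261),(.5422,.1763),(.5494,.0916)]
ok=True
for (u,v,z),b in zip(((104,371,.072),(265,370,.032),(409,361,.03),(554,345,.054)),B):
    p=ray('top',105+(u+.5)/3.3-.5,150+(v+.5)/3.3-.5,z)[:2]-b; print((p*1000).round(1)); ok&=bool(abs(p).max()<.011)
if ok: robot.hand_in(); print('handed in')"
```

```text
[ 0.4 -8.3]
[ 0.6 -5.3]
[ 0. -5.]
[-0.5 -7.6]
the job is handed in; nothing more can be done
handed in
```

The four tins and pots are in the rack in their tray order, left to right: bottle, wide tin, small tin, jar. I set each down gently and handed the job in at about 33 s of the 115 s allowed. No verdict was reported.

**Upright:** in the last pictures all four stand upright on their pads and the gripper is well clear.

**Undisturbed:** the brush looks unmoved, the coasters were still in the tray when I lifted the jar out, and I did not touch the green, yellow and orange look-alikes.

**Centring:** the final top-camera check put each one within 1 mm of its bay centre across the rack (x), but 5 to 8 mm to the right along it (y). The bottle was furthest off, at 8.3 mm. All are inside the 15 mm limit. The arm's own readings at release, compared with where each object was gripped, had suggested about 1 to 4 mm. The two measurements disagree by several millimetres, perhaps from calibration and pixel reading on the object tops.

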